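# Dock the multimeter in its converging calibration cradle

## Robot

A 6-joint arm with a two-finger parallel gripper is mounted at the origin on a cart in front of the work surface, level with it; the furniture and walls round the work are solid. World frame = base frame: x ahead of the robot, y to its left, z up, the work surface at z = 0. Lengths are in m, angles in rad, forces in N, time in s.
With the tool pointing down it reaches from about 0.3 to 0.775 m from the base axis. Payload 14.6 kg.
Tool frame: the origin (TCP) lies at the very end of the fingers, on their centre line; the grasp point (between the pads) lies 19 mm behind it; z points along the fingers, y is the line along which they close (so a half turn about z gives the same grasp; the last joint's range is limited). The gripper opens to 94 mm and grips with 3 to 60 N. Pads are 16 mm wide; open, the fingers measure 119 mm over their backs; the gripper's body (75 mm by 177 mm) begins 78 mm behind the grasp point.
Start: joints at [-1.374, 0.3, 1.521, -0, 1.321, -0.067], TCP at [0.143, -0.531, 0.205] pointing down, gripper open.
Joint ranges: [-3.03, 3.03], [-0.79, 2.21], [0.23, 2.52], [-1.04, 4.18], [0, 3.07], [-2.55, 2.55]. Speed limits (rad/s): [2.22, 2.22, 2.57, 3.14, 3.14, 3.14].

## Interface

Orientations are given as [roll, pitch, yaw] about the fixed x, y, z axes, in that order (R = Rz(yaw) Ry(pitch) Rx(roll)).
In Python, from station import * gives the robot as it stands.
- The arm moves only by the tool jog_arm, never from a script. Its argument "rows" is a list of rows, each a list of 3 entries, a list of its own where there are three numbers: the shift along the tool's x, y, z in m, then the turn about the tool's z in degrees, then the finger opening in m, from 0 to 0.094. A call has 1 to 12 rows; each row shifts and turns the commanded pose from where the row before left it, along the tool's axes as they then stand; what a row does not reach is not made up. A row lasts 1/12 s, in which the tool goes at most 41.7 mm and 7.16 degrees, less where a joint would pass 70% of its speed; a pose out of reach is approached as far as the arm can. A call is refused whole if a number of a shift passes 0.0417 or a number of a turn 7.16, either way. A call with a gripper value outside its range is refused whole. The fingers move at their own pace and stop on an object; "squeeze" is the grip in N (left out, the last holds). Time passes only in rows, so rows that do not move let the fingers close. It gives the time, the measured TCP pose, the force, the opening and the grip force at its end, in the units of the state.
- get_obs(): the state, without advancing time (a new reading comes with each control period).
- camera(name): name is "side" or "top"; returns a dict with "image" (384x512x3 uint8, red, green, blue), "range_z" (384x512 float32, m along the optical axis (not along the pixel's ray), 0 where there is no reading), "K" (3x3 intrinsics, pixels), "world_from_camera" (4x4, takes a point from camera to world coordinates). Camera axes: x right, y up, looking along -z (the intrinsics and any distortion apply to the point x, -y, -z); pixel columns grow to the right and rows downward; lengths in m; the calibration is good to about 2 mm. A picture is of the moment at which its call begins.
- hand_in(): hands the job in; it is judged then, once.
Trained networks look in a picture, given as the dict that the camera call returned (one of the last four; its "shot" number tells which), for a name from the list of things; names that differ only in an ending like _2 or _b are one class to them, and where a whole thing is asked for, a point or a joint stands for the part that bears it (a point fixed in the world has none). Each returns a list of dicts, best first, with "p" (0 to 1); they miss things now and then, are a little off and sometimes report something else, mostly with a low value. They report only what shows in the picture. A call takes as long as a camera call.
- search_frame(label, picture): "at" ([column, row] as shares, 0 to 1, of the picture: columns of its width, rows of its height, amid what is visible of it).
- spot_point(label, picture): "at" ([column, row] as shares, 0 to 1, of the picture: columns of its width, rows of its height: a listed point, or the origin of a listed thing).
The state is a dict: "time_s": time; "qpos": joint angles; "joint_vel": joint speeds; "tau": joint torques, N m; "ee_pos": TCP position; "eef_rot": TCP orientation; "force": force on the tool from outside, world axes, zero at the start; "moment": the same for the moment, N m; "grip_width": finger opening in m; "grip_force": force on a finger pad.
Only numpy, scipy, OpenCV 4.12 (cv2) and the standard library are available. Lean on these libraries where they do the work, as an engineer would, in place of code of your own. Each camera call takes 0.05 s, during which the arm holds its last target. There are 200 camera calls.

## Task

Carry the multimeter that lies behind the drawer unit (not the one far off at the right) to the docking cradle, lay it face up on the base plate with its display end pointing into the mouth between the flared blue guide rails, and let go of it there. Then push it from its bottom end until it sits fully home against the stop, centred between the rails, and leave it there. Do not knock over or shift the two bottles, the solder reel and the heat sink near the cradle and the parts case.

Things in the scene. Friction and masses are not known exactly. Their poses are not given: they have to be found in the camera images.
- meter_center (a point): Multimeter lying on its back, dark blue-grey: a block 146 mm long (x), 70 mm wide (y), 30 mm thick, its dial standing up 11 mm more near mid-face; 0.25 to 0.45 kg. The point is the block's centre, 15 mm over what it lies on; +x to the display end, z up. Grip it across its width. It begins behind the drawer unit, partly under the front edge of a raised shelf (underside 150 mm, top 260 mm up).
- meter_head (a point): The middle of the multimeter's display end face (15 mm above its back), 73 mm along +x from meter_center.
- cradle: Docking cradle fixed to the bench: grey base plate 6 mm thick (x -150 to +85 mm, 136 mm wide) with two blue guide rails, 10 mm wide, tops 30 mm above the bench. Origin: on the bench, under the centre of a meter that is home; +x is the push direction, z up. A home meter's bottom end is at x = -73 mm; the rails leave no room for fingers beside it, so it is pushed from that end.
- cradle_mouth (a point): Middle of the cradle's mouth, on top of the base plate at cradle x = -65 mm. Here the rails stand 113 mm apart; they converge, 15 degrees each, to 73 mm apart at x = +10 mm, then run parallel to the stop. Axes as the cradle's.
- cradle_stop (a point): Middle of the stop's face at cradle x = +73 mm, 15 mm above the base plate, where the display end of a meter that is home touches. Axes as the cradle's.
- flux_bottle_center (a point): Bystander: small amber flux bottle, 30 mm across, 73 mm tall. This point is its centre, half-way up.
- solder_reel_center (a point): Bystander: solder reel with green flanges, 48 mm across, 40 mm tall. This point is its centre, half-way up.
- heat_sink_center (a point): Bystander: finned aluminium heat sink, 40 x 40 x 20 mm. This point is its centre, half-way up.
- ipa_bottle_center (a point): Bystander: white wash bottle with blue cap, 56 mm across, 152 mm tall. This point is its centre, half-way up.

How it is judged:
By the outcome, as a careful person would: the job done as asked, in the order asked, and still so for the second after the job is handed in, with the robot touching nothing.
It also fails if it takes over 58 s, if anything falls off the work surface, if the arm or the gripper's body presses on something with over 40 N, if the wrist force passes 120 N, or if a joint passes its speed limit or range.

## Working session

There is one attempt and no reset: what is moved stays moved. The work goes in short steps, Python scripts to look and compute and a tool call to move; the robot and the scene stay as the last step left them, time stands still between calls to the robot, and variables do not carry over. Pictures are saved under pics/ and viewed, at most 10 in all, crops included, and the job is handed in when it is done.

Besides the shell and the picture viewer there is one more tool, called after "Call:" by a JSON object that holds its "method" and its "body". jog_arm: Moves the arm, as the interface text tells. Its arguments: {"type":"object","properties":{"rows":{"type":"array","items":{"type":"array"}},"squeeze":{"type":"number"}},"required":["rows"]}

```bash
mkdir -p pics; cat > h.py <<'E'
from station import *
import numpy as np, cv2
def unproj(c,u,v,z=None,plane=None):
    K=c["K"];T=c["world_from_camera"]
    d=np.array([(u-K[0,2])/K[0,0],-(v-K[1,2])/K[1,1],-1.0])
    o=T[:3,3];w=T[:3,:3]@d
    if plane is not None: return o+w*(plane-o[2])/w[2]
    return o+w*z
def cloud(c):
    v,u=np.mgrid[0:384,0:512];K=c["K"];T=c["world_from_camera"];z=c["range_z"]
    d=np.stack([(u-K[0,2])/K[0,0]*z,-(v-K[1,2])/K[1,1]*z,-z],-1)
    return d@T[:3,:3].T+T[:3,3]
E
python3 - <<'E'
from h import *
np.set_printoptions(precision=3,suppress=True)
ims=[]
for n in ["side","top"]:
    c=camera(n);ims.append(c["image"]);P=cloud(c)
    print(n,[k for k in c],c["world_from_camera"][:3,3])
    np.savez(f"{n}.npz",P=P,im=c["image"],z=c["range_z"])
    for l in ["meter_center","meter_head","cradle","cradle_mouth","cradle_stop","flux_bottle_center","solder_reel_center","heat_sink_center","ipa_bottle_center"]:
        for r in spot_point(l,c)[:3]:
            u,v=r["at"][0]*512,r["at"][1]*384
            zz=c["range_z"][min(int(v),383),min(int(u),511)]
            print(l,round(r["p"],2),[int(u),int(v)],unproj(c,u,v,zz))
    cv2.imwrite(f"pics/{n}0.png",cv2.resize(c["image"][:,:,::-1],(800,600)))
print(get_obs())
E
```

```text
side ['image', 'range_z', 'K', 'world_from_camera', 'shot'] [0.43  0.563 0.702]
meter_center 0.55 [191, 291] [0.622 0.127 0.039]
meter_center 0.38 [266, 185] [ 0.499 -0.306  0.002]
meter_head 0.91 [175, 271] [0.677 0.071 0.03 ]
cradle_mouth 0.94 [285, 192] [ 0.436 -0.25   0.028]
cradle_mouth 0.54 [192, 289] [0.623 0.121 0.037]
cradle_stop 0.71 [248, 179] [ 0.56  -0.332  0.002]
flux_bottle_center 0.57 [224, 211] [ 0.598 -0.135  0.038]
solder_reel_center 0.67 [298, 151] [ 0.404 -0.472  0.029]
heat_sink_center 0.6 [227, 227] [ 0.584 -0.097  0.015]
ipa_bottle_center 0.95 [273, 253] [0.452 0.047 0.098]
top ['image', 'range_z', 'K', 'world_from_camera', 'shot'] [ 0.295 -0.171  1.135]
meter_center 0.83 [167, 163] [0.628 0.104 0.042]
meter_head 0.57 [185, 149] [ 0.691  0.062 -0.005]
cradle 0.88 [296, 214] [ 0.49  -0.306  0.007]
cradle_mouth 0.7 [297, 236] [ 0.421 -0.308  0.008]
cradle_stop 0.93 [296, 191] [ 0.56  -0.303  0.014]
flux_bottle_center 0.6 [246, 175] [ 0.595 -0.143  0.051]
solder_reel_center 0.77 [357, 245] [ 0.398 -0.483  0.041]
heat_sink_center 0.69 [234, 180] [ 0.591 -0.105  0.004]
heat_sink_center 0.31 [297, 191] [ 0.562 -0.307  0.014]
ipa_bottle_center 0.7 [233, 182] [ 0.584 -0.103  0.001]
{'time_s': 1.0, 'qpos': array([-1.374,  0.3  ,  1.521,  0.   ,  1.321, -0.067]), 'joint_vel': array([ 0.   ,  0.   , -0.   ,  0.002, -0.001, -0.   ]), 'tau': array([ -0.003, -53.167, -35.292,   0.071,   0.021,  -0.   ]), 'ee_pos': array([ 0.143, -0.531,  0.205]), 'eef_rot': array([ 3.142, -0.   ,  0.264]), 'force': array([-0.695,  0.234, -0.526]), 'moment': array([-0.032,  0.028, -0.027]), 'grip_force': 0.0, 'grip_width': 0.09392464057783315}
```

View pics/side0.png

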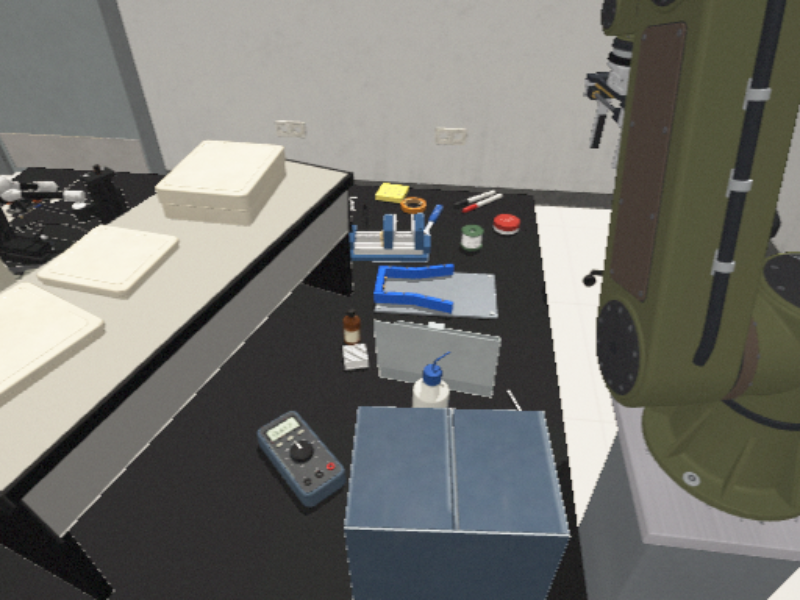

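View pics/top0.png

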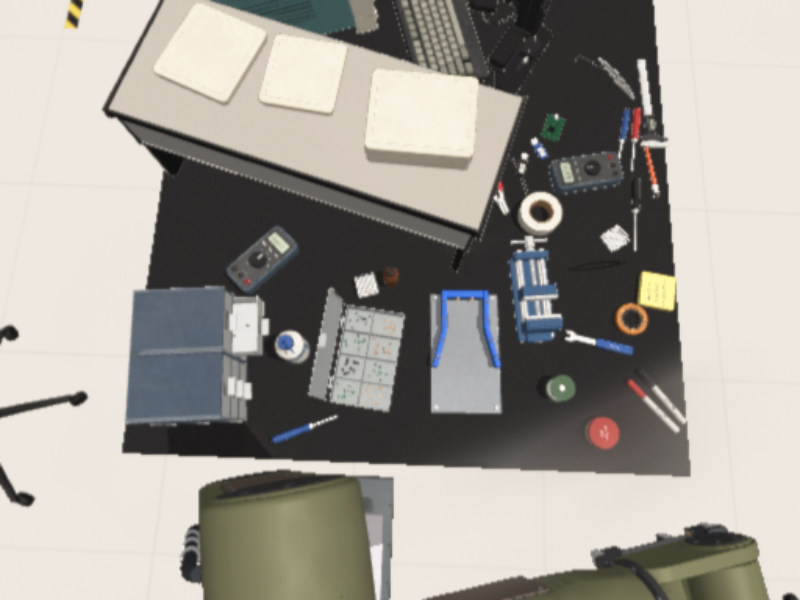

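The meter lies at about (262,259) in the top view, pointing up-right. The cradle is at (466,350) with its mouth facing the robot. The drawer unit, wash bottle and parts case (lid standing up) are between them. Next I'll fit the poses from the range data.

```bash
python3 - <<'E'
from h import *
np.set_printoptions(precision=3,suppress=True)
for n in ["top","side"]:
    d=np.load(n+".npz");P=d["P"];im=d["im"].astype(int);Z=P[...,2]
    def box(x0,x1,y0,y1,z0,z1): return (P[...,0]>x0)&(P[...,0]<x1)&(P[...,1]>y0)&(P[...,1]<y1)&(Z>z0)&(Z<z1)
    m=box(.52,.76,.0,.2,.02,.055)
    q=P[m][:,:2].astype(np.float32); print(n,"meter",len(q),cv2.minAreaRect(q),np.median(P[m][:,2]))
    mid=cv2.boxPoints(cv2.minAreaRect(q)); print(mid)
    blue=(im[...,2]>150)&(im[...,0]<80)
    m=blue&box(.3,.65,-.42,-.2,.015,.045)
    q=P[m]; print("rails",len(q),q.min(0),q.max(0))
    for x in np.arange(.40,.59,.015):
        s=q[abs(q[:,0]-x)<.0075]
        if len(s)>3:
            c=s[:,1].mean();a=s[s[:,1]>-.3];a=s[s[:,1]>c];b=s[s[:,1]<=c]
            print(round(x,3),len(s),np.array([np.median(a[:,1]),np.median(b[:,1]),s[:,1].max(),s[:,1].min()]), np.median(s[:,2]))
    m=box(.25,.65,-.42,-.2,.002,.012)&(abs(im[...,0]-im[...,2])<30)&(im.sum(-1)>250); q=P[m][:,:2].astype(np.float32)
    print("plate",len(q),cv2.minAreaRect(q),cv2.boxPoints(cv2.minAreaRect(q)) if len(q) else 0)
    for nm,b in dict(drawers=(.2,.6,.1,.5,.05,.4),bottle=(.4,.52,.0,.1,.03,.25),case=(.3,.55,-.22,-.03,.01,.3),shelf=(.5,.95,-.3,.3,.1,.4),vise=(.4,.7,-.5,-.37,.03,.2)).items():
        q=P[box(*b)]; print(nm,len(q),q.min(0) if len(q) else 0,q.max(0) if len(q) else 0)
    q=P[box(.5,.95,-.4,.4,.235,.28)]
    for y in np.arange(-.2,.25,.05):
        s=q[abs(q[:,1]-y)<.01]
        if len(s): print("edge y",round(y,2),s[:,0].min().round(3))
E
```

```text
top meter 969 ((0.6274945735931396, 0.10759665071964264), (0.07046656310558319, 0.14302852749824524), 46.111331939697266) 0.030274589182235356
[[0.552 0.132]
 [0.655 0.033]
 [0.703 0.083]
 [0.6   0.183]]
rails 267 [ 0.424 -0.368  0.018] [ 0.577 -0.244  0.036]
0.43 15 [-0.247 -0.365 -0.244 -0.368] 0.02996361228964317
0.445 12 [-0.249 -0.361 -0.247 -0.365] 0.03012142874722301
0.46 16 [-0.252 -0.356 -0.25  -0.359] 0.030017243621107803
0.475 12 [-0.255 -0.352 -0.255 -0.356] 0.029761236988614992
0.49 16 [-0.261 -0.349 -0.258 -0.35 ] 0.030114046003247408
0.505 19 [-0.262 -0.346 -0.261 -0.347] 0.029290968130594397
0.52 12 [-0.26  -0.343 -0.26  -0.346] 0.029223069832643778
0.535 20 [-0.261 -0.345 -0.26  -0.347] 0.03027608681139926
0.55 10 [-0.26  -0.343 -0.259 -0.346] 0.02875307628873014
0.565 99 [-0.277 -0.325 -0.259 -0.349] 0.02969015767239802
0.58 36 [-0.289 -0.33  -0.259 -0.346] 0.02953332388619867
plate 2771 ((0.4478762149810791, -0.3267452120780945), (0.3971211910247803, 0.17422699928283691), 1.980241060256958) [[ 0.246 -0.247]
 [ 0.252 -0.421]
 [ 0.649 -0.407]
 [ 0.643 -0.233]]
drawer
[... 1235 characters left out ...]
55 -0.349] 0.027781792866406807
0.58 43 [-0.275 -0.325 -0.253 -0.347] 0.028204847206748873
plate 1396 ((0.48807454109191895, -0.32662227749824524), (0.28912195563316345, 0.18660381436347961), 1.850177526473999) [[ 0.341 -0.238]
 [ 0.347 -0.425]
 [ 0.636 -0.415]
 [ 0.63  -0.229]]
drawers 15422 [0.2  0.1  0.05] [0.532 0.292 0.285]
bottle 529 [0.423 0.007 0.061] [0.474 0.054 0.149]
case 2426 [ 0.341 -0.183  0.01 ] [ 0.543 -0.03   0.155]
shelf 30017 [ 0.5 -0.3  0.1] [0.95  0.3   0.316]
vise 644 [ 0.4   -0.497  0.03 ] [ 0.658 -0.393  0.084]
edge y -0.2 0.645
edge y -0.15 0.659
edge y -0.1 0.674
edge y -0.05 0.69
edge y -0.0 0.704
edge y 0.05 0.72
edge y 0.1 0.735
edge y 0.15 0.75
edge y 0.2 0.764
```

```bash
python3 - <<'E'
from h import *
np.set_printoptions(precision=3,suppress=True)
Q=[]
for n in ["top","side"]:
    d=np.load(n+".npz");Q.append(d["P"][d["z"]>0])
Q=np.concatenate(Q)
l=np.array([np.cos(np.radians(-44)),np.sin(np.radians(-44))]);w=np.array([-l[1],l[0]])
for g in [0,-.01,-.02]:
    c=np.array([.6285,.109])+g*l
    for nm,a,b in [("y177",.0375,.0885),("x177",.0885,.0375)]:
        q=Q[(Q[:,2]>.09)&(Q[:,2]<.5)&(Q[:,0]>.3)&(Q[:,0]<.85)&(abs(Q[:,1])<.4)]
        r=q[:,:2]-c; dx=np.maximum(abs(r@l)-a,0);dy=np.maximum(abs(r@w)-b,0);D=np.hypot(dx,dy)
        i=np.argsort(D)[:1];print(g,nm,D[i],q[i])
yaw=.264;tx=np.array([np.cos(yaw),np.sin(yaw)]);ty=np.array([np.sin(yaw),-np.cos(yaw)])
d=np.array([.6213,.1160])-[.143,-.531]
print("tool shift",d@tx,d@ty)
E
```

```text
0 y177 [0.019] [[0.529 0.087 0.091]]
0 x177 [0.007] [[0.532 0.143 0.17 ]]
-0.01 y177 [0.009] [[0.529 0.087 0.091]]
-0.01 x177 [0.001] [[0.531 0.15  0.17 ]]
-0.02 y177 [0.] [[0.529 0.087 0.091]]
-0.02 x177 [0.] [[0.527 0.159 0.169]]
tool shift 0.6305595805728653 -0.4997744544769892
```

Call:
{"method": "jog_arm", "body": {"rows": [[[0.0265, -0.0205, -0.01], 0, 0.094], [[0.0265, -0.0205, -0.01], 0, 0.094], [[0.0265, -0.0205, -0.01], 0, 0.094], [[0.0265, -0.0205, -0.01], 0, 0.094], [[0.0265, -0.0205, -0.01], 0, 0.094], [[0.0265, -0.0205, -0.01], 0, 0.094], [[0.0265, -0.0205, -0.01], 0, 0.094], [[0.0265, -0.0205, -0.01], 0, 0.094], [[0.0265, -0.0205, -0.01], 0, 0.094], [[0.0265, -0.0205, -0.01], 0, 0.094], [[0.0265, -0.0205, 0], 0, 0.094], [[0.0265, -0.0205, 0], 0, 0.094]]}}

```text
time_s: 2.0
ee_pos: [0.3871, -0.2091, 0.3062]
eef_rot: [3.14, -0.001, 0.264]
force: [0.2, -0.6, -0.5]
grip_width: 0.094
grip_force: 0.0
```

Call:
{"method": "jog_arm", "body": {"rows": [[[0.0265, -0.0205, 0], 0, 0.094], [[0.0265, -0.0205, 0], 0, 0.094], [[0.0265, -0.0205, 0], 0, 0.094], [[0.0265, -0.0205, 0], 0, 0.094], [[0.0265, -0.0205, 0], 0, 0.094], [[0.0265, -0.0205, 0], 0, 0.094], [[0.0265, -0.0205, 0], 0, 0.094], [[0.0265, -0.0205, 0], 0, 0.094], [[0.0265, -0.0205, 0], 0, 0.094], [[0.0265, -0.0205, 0], 0, 0.094], [[0.0265, -0.0205, 0], 0, 0.094], [[0.0265, -0.0205, 0], 0, 0.094]]}}

```text
time_s: 3.0
ee_pos: [0.6298, 0.1114, 0.3054]
eef_rot: [3.142, -0.0, 0.264]
force: [-0.5, -1.0, -0.3]
grip_width: 0.0942
grip_force: 0.0
```

Call:
{"method": "jog_arm", "body": {"rows": [[[0, 0, 0], -7, 0.094], [[0, 0, 0], -7, 0.094], [[0, 0, 0], -7, 0.094], [[0, 0, 0], -7, 0.094], [[0, 0, 0], -7, 0.094], [[0, 0, 0], -7, 0.094], [[0, 0, 0], -7, 0.094], [[0, 0, 0], -7, 0.094], [[0, 0, 0], -7, 0.094], [[0, 0, 0], -7, 0.094], [[0, 0, 0], -7, 0.094], [[0, 0, 0], -7, 0.094]]}}

```text
time_s: 4.0
ee_pos: [0.6291, 0.1099, 0.3053]
eef_rot: [-3.141, 0.0, 1.736]
force: [-0.6, 0.3, 0.5]
grip_width: 0.0939
grip_force: 0.0
```

Call:
{"method": "jog_arm", "body": {"rows": [[[0, 0, 0], -7, 0.094], [[0, 0, 0], -7, 0.094], [[0, 0, 0], -7, 0.094], [[0, 0, 0], -7, 0.094], [[0, 0, 0], -7, 0.094], [[0, 0, 0], -2, 0.094], [[0, 0, 0], 0, 0.094], [[0, 0, 0], 0, 0.094]]}}

```text
time_s: 4.67
ee_pos: [0.6291, 0.1098, 0.3054]
eef_rot: [-3.141, -0.0, 2.374]
force: [-0.4, -0.0, -0.8]
grip_width: 0.0938
grip_force: 0.0
```

```bash
python3 - <<'E'
from h import *
np.set_printoptions(precision=3,suppress=True)
c=camera("side");cv2.imwrite("pics/side1.png",cv2.resize(c["image"][:,:,::-1],(800,600)))
print(get_obs()["qpos"])
E
```

```text
[ 0.116  0.462  1.074  0.     1.606 -0.687]
```

View pics/side1.png

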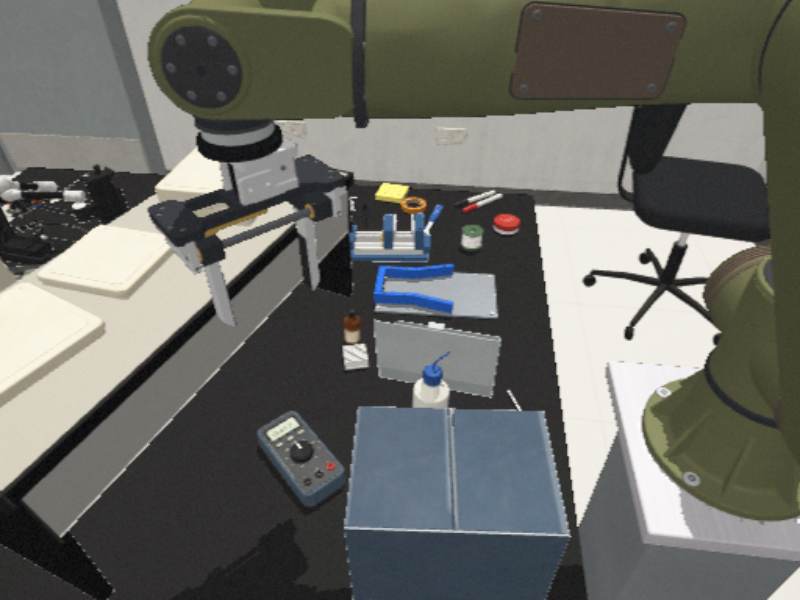

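Call:
{"method": "jog_arm", "body": {"rows": [[[0, 0, 0.03], 0, 0.094], [[0, 0, 0.03], 0, 0.094], [[0, 0, 0.03], 0, 0.094], [[0, 0, 0.03], 0, 0.094], [[0, 0, 0.03], 0, 0.094], [[0, 0, 0.03], 0, 0.094], [[0, 0, 0.03], 0, 0.094], [[0, 0, 0.03], 0, 0.094], [[0, 0, 0], 0, 0.094]]}}

```text
time_s: 5.47
ee_pos: [0.6263, 0.1095, 0.0595]
eef_rot: [-3.135, -0.006, 2.374]
force: [-0.9, -1.5, -1.3]
grip_width: 0.0938
grip_force: 0.0
```

```bash
python3 - <<'E'
from h import *
c=camera("side");cv2.imwrite("pics/side2.png",cv2.resize(c["image"][:,:,::-1][150:384,60:372],(800,600)))
E
```

```text
(no output)
```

View pics/side2.png

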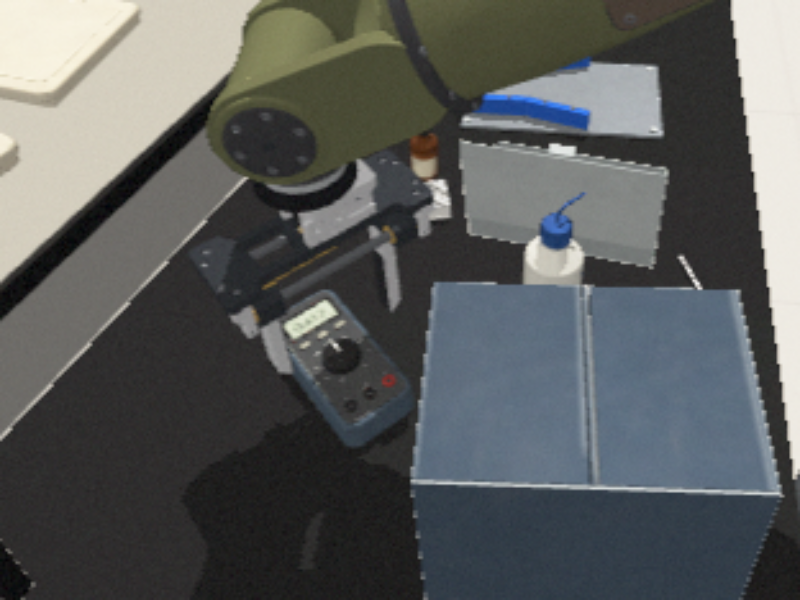

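The open fingers straddle the meter at crop pixels (280,355) and (390,290), and the body is clear of the drawers and the shelf. I'll lower it the rest of the way and grip.

Call:
{"method": "jog_arm", "body": {"rows": [[[0, 0, 0.02], 0, 0.094], [[0, 0, 0.02], 0, 0.094], [[0, 0, 0.012], 0, 0.094], [[0, 0, 0], 0, 0.094], [[0, 0, 0], 0, 0.06], [[0, 0, 0], 0, 0.06], [[0, 0, 0], 0, 0.06], [[0, 0, 0], 0, 0.06], [[0, 0, 0], 0, 0.06], [[0, 0, 0], 0, 0.06], [[0, 0, 0], 0, 0.06], [[0, 0, 0], 0, 0.06]], "squeeze": 35}}

```text
time_s: 6.52
ee_pos: [0.6296, 0.1099, 0.0146]
eef_rot: [3.141, 0.001, 2.376]
force: [-0.7, -0.5, 7.0]
grip_width: 0.0695
grip_force: 35.0
```

Call:
{"method": "jog_arm", "body": {"rows": [[[0, 0, 0], 0, 0.094], [[0, 0, 0], 0, 0.094], [[0, 0, 0.008], 0, 0.094], [[0, 0, 0], 0, 0.094], [[0, 0, 0], 0, 0.06], [[0, 0, 0], 0, 0.06], [[0, 0, 0], 0, 0.06], [[0, 0, 0], 0, 0.06], [[0, 0, 0], 0, 0.06], [[0, 0, 0], 0, 0.06]]}}

```text
time_s: 7.35
ee_pos: [0.6292, 0.1099, 0.0056]
eef_rot: [3.141, 0.0, 2.376]
force: [0.6, 0.2, 0.2]
grip_width: 0.0694
grip_force: 35.0
```

Call:
{"method": "jog_arm", "body": {"rows": [[[0, 0, -0.01], 0, 0.06], [[0, 0, -0.02], 0, 0.06], [[0, 0, -0.025], 0, 0.06], [[0, 0, -0.025], 0, 0.06], [[0, 0, -0.025], 0, 0.06], [[0, 0, -0.025], 0, 0.06], [[0, 0, -0.025], 0, 0.06], [[0, 0, -0.025], 0, 0.06], [[0, 0, -0.025], 0, 0.06], [[0, 0, -0.025], 0, 0.06], [[0, 0, -0.01], 0, 0.06], [[0, 0, 0], 0, 0.06]]}}

```text
time_s: 8.35
ee_pos: [0.6297, 0.1099, 0.2482]
eef_rot: [3.138, 0.003, 2.376]
force: [-0.1, 0.3, -2.9]
grip_width: 0.0693
grip_force: 35.0
```

Call:
{"method": "jog_arm", "body": {"rows": [[[-0.004, -0.0143, 0], 0, 0.06], [[-0.008, -0.0286, 0], 0, 0.06], [[-0.008, -0.0286, 0], 0, 0.06], [[-0.008, -0.0286, 0], 0, 0.06], [[-0.008, -0.0286, 0], 0, 0.06], [[-0.008, -0.0286, 0], 0, 0.06], [[-0.008, -0.0286, 0], 0, 0.06], [[-0.008, -0.0286, 0], 0, 0.06], [[-0.008, -0.0286, 0], 0, 0.06], [[-0.008, -0.0286, 0], 0, 0.06], [[-0.008, -0.0286, 0], 0, 0.06], [[-0.008, -0.0286, 0], 0, 0.06]]}}

```text
time_s: 9.35
ee_pos: [0.466, -0.1918, 0.2437]
eef_rot: [-3.141, -0.002, 2.376]
force: [0.2, -0.3, -2.3]
grip_width: 0.0697
grip_force: 35.0
```

Call:
{"method": "jog_arm", "body": {"rows": [[[-0.008, -0.0286, 0], 0, 0.06], [[-0.008, -0.0286, 0], 0, 0.06], [[-0.008, -0.0286, 0], 0, 0.06], [[-0.008, -0.0286, 0], 0, 0.06], [[-0.004, -0.0143, 0], 0, 0.06], [[0, 0, 0], -6.5, 0.06], [[0, 0, 0], -6.5, 0.06], [[0, 0, 0], -6.5, 0.06], [[0, 0, 0], -6.5, 0.06], [[0, 0, 0], -6.5, 0.06], [[0, 0, 0], -6.5, 0.06], [[0, 0, 0], -6.5, 0.06]]}}

```text
time_s: 10.35
ee_pos: [0.4036, -0.3083, 0.2437]
eef_rot: [3.14, -0.002, -3.108]
force: [-0.6, -0.0, -2.2]
grip_width: 0.0695
grip_force: 35.0
```

Call:
{"method": "jog_arm", "body": {"rows": [[[0, 0, 0.03], 0, 0.06], [[0, 0, 0.03], 0, 0.06], [[0, 0, 0.03], 0, 0.06], [[0, 0, 0.03], 0, 0.06], [[0, 0, 0], 0, 0.06], [[0, 0, 0], 0, 0.06]]}}

```text
time_s: 10.85
ee_pos: [0.4033, -0.308, 0.1242]
eef_rot: [3.139, -0.003, -3.113]
force: [0.2, -0.2, -2.3]
grip_width: 0.0695
grip_force: 35.0
```

```bash
python3 - <<'E'
from h import *
np.set_printoptions(precision=3,suppress=True)
for n in ["side","top"]:
    c=camera(n);P=cloud(c);cv2.imwrite(f"pics/{n}3.png",cv2.resize(c["image"][:,:,::-1],(800,600)))
    Z=P[...,2]
    m=(abs(P[...,0]-.405)<.12)&(abs(P[...,1]+.308)<.07)&(Z>.145)&(Z<.162)
    q=P[m][:,:2].astype(np.float32)
    if len(q)>10: print(n,len(q),cv2.minAreaRect(q),cv2.boxPoints(cv2.minAreaRect(q)))
    for l in ["meter_center","meter_head","cradle","cradle_mouth","cradle_stop"]:
        for r in spot_point(l,c)[:2]:
            u,v=r["at"][0]*512,r["at"][1]*384
            print(l,round(r["p"],2),[int(u*800/512),int(v*800/512)],unproj(c,u,v,plane={"meter_center":.143,"meter_head":.143,"cradle":0,"cradle_mouth":.006,"cradle_stop":.021}[l]))
E
```

```text
side 580 ((0.4054429829120636, -0.30022332072257996), (0.1412724405527115, 0.08373752236366272), 2.480250597000122) [[ 0.333 -0.261]
 [ 0.337 -0.345]
 [ 0.478 -0.339]
 [ 0.474 -0.255]]
meter_center 0.63 [467, 239] [ 0.407 -0.289  0.143]
meter_center 0.49 [348, 327] [ 0.576 -0.03   0.143]
meter_head 0.78 [431, 233] [ 0.472 -0.299  0.143]
cradle 0.89 [414, 292] [ 0.501 -0.302  0.   ]
cradle_mouth 0.75 [451, 301] [ 0.425 -0.274  0.006]
cradle_stop 0.75 [385, 277] [ 0.562 -0.316  0.021]
cradle_stop 0.21 [419, 292] [ 0.489 -0.276  0.021]
top 33 ((0.4121807813644409, -0.30921855568885803), (0.10056064277887344, 0.040598370134830475), 20.636981964111328) [[ 0.358 -0.308]
 [ 0.372 -0.346]
 [ 0.466 -0.31 ]
 [ 0.452 -0.273]]
meter_center 0.38 [478, 373] [ 0.4   -0.315  0.143]
cradle 0.56 [465, 336] [ 0.489 -0.31   0.   ]
cradle_stop 0.68 [465, 297] [ 0.563 -0.306  0.021]
cradle_stop 0.39 [391, 275] [ 0.603 -0.157  0.021]
```

View pics/side3.png

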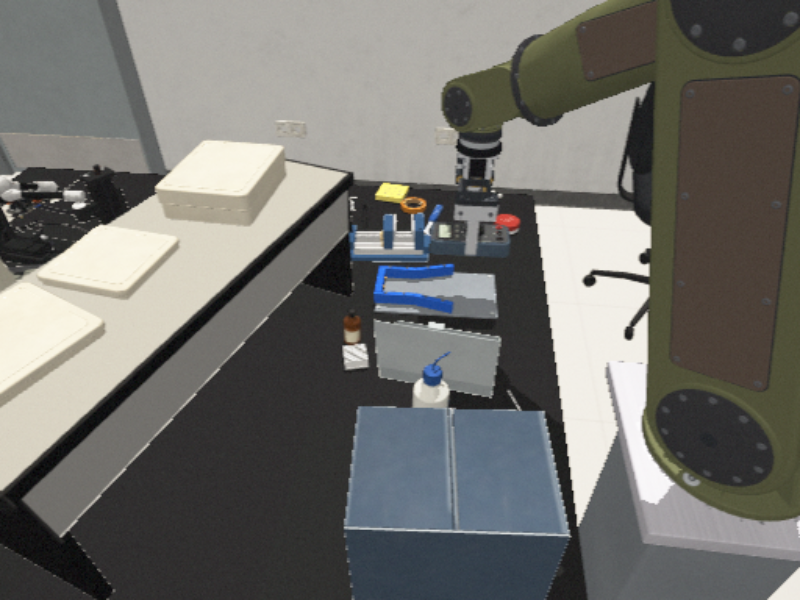

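Call:
{"method": "jog_arm", "body": {"rows": [[[0, 0, 0.02], 0, 0.06], [[0, 0, 0.02], 0, 0.06], [[0, 0, 0.02], 0, 0.06], [[0, 0, 0.02], 0, 0.06], [[0, 0, 0.015], 0, 0.06], [[0, 0, 0.01], 0, 0.06], [[0, 0, 0.004], 0, 0.06], [[0, 0, 0], 0, 0.06], [[0, 0, 0], 0, 0.06]]}}

```text
time_s: 12.2
ee_pos: [0.4045, -0.3089, 0.0171]
eef_rot: [-3.141, 0.001, -3.113]
force: [1.1, 0.2, -3.4]
grip_width: 0.0695
grip_force: 35.0
```

Call:
{"method": "jog_arm", "body": {"rows": [[[0, 0, 0.002], 0, 0.06], [[0, 0, 0.002], 0, 0.06], [[0, 0, 0], 0, 0.06], [[0, 0, 0], 0, 0.06]]}}

```text
time_s: 12.53
ee_pos: [0.4042, -0.3087, 0.0127]
eef_rot: [-3.141, 0.0, -3.113]
force: [-0.9, 0.0, -1.7]
grip_width: 0.0694
grip_force: 35.0
```

Call:
{"method": "jog_arm", "body": {"rows": [[[0, 0, 0.001], 0, 0.06], [[0, 0, 0], 0, 0.06], [[0, 0, 0], 0, 0.06]]}}

```text
time_s: 12.78
ee_pos: [0.4042, -0.3087, 0.0115]
eef_rot: [-3.141, 0.0, -3.113]
force: [-0.1, -0.4, -2.5]
grip_width: 0.0698
grip_force: 35.0
```

Call:
{"method": "jog_arm", "body": {"rows": [[[0, 0, 0.001], 0, 0.06], [[0, 0, 0], 0, 0.06], [[0, 0, 0], 0, 0.06]]}}

```text
time_s: 13.03
ee_pos: [0.4042, -0.3088, 0.0115]
eef_rot: [-3.141, 0.0, -3.113]
force: [-5.6, 4.5, 12.8]
grip_width: 0.0693
grip_force: 35.0
```

Call:
{"method": "jog_arm", "body": {"rows": [[[0, 0, 0], 0, 0.094], [[0, 0, 0], 0, 0.094], [[0, 0, 0], 0, 0.094], [[0, 0, 0], 0, 0.094], [[0, 0, -0.01], 0, 0.094], [[0, 0, -0.02], 0, 0.094], [[0, 0, -0.02], 0, 0.094], [[0, 0, -0.025], 0, 0.094], [[0, 0, -0.025], 0, 0.094], [[0, 0, 0], 0, 0.094]]}}

```text
time_s: 13.87
ee_pos: [0.4057, -0.31, 0.1156]
eef_rot: [-3.137, 0.005, -3.113]
force: [-0.1, -0.3, 0.7]
grip_width: 0.0939
grip_force: 0.0
```

Call:
{"method": "jog_arm", "body": {"rows": [[[0.025, 0, 0], 0, 0.03], [[0.025, 0, 0], 0, 0.03], [[0.025, 0, 0], 0, 0.03], [[0.025, 0, 0], 0, 0.03], [[0.01, 0, 0], 0, 0.03], [[0, 0, 0], 0, 0.03], [[0, 0, 0], 0, 0.03], [[0, 0, 0], 0, 0.03], [[0, 0, 0], 0, 0.03], [[0, 0, 0], 0, 0.03]]}}

```text
time_s: 14.7
ee_pos: [0.2949, -0.3117, 0.1103]
eef_rot: [3.141, -0.0, -3.113]
force: [-0.8, -0.0, -0.2]
grip_width: 0.0317
grip_force: 0.0
```

```bash
python3 - <<'E'
from h import *
np.set_printoptions(precision=3,suppress=True)
for n in ["side","top"]:
    c=camera(n);P=cloud(c);cv2.imwrite(f"pics/{n}4.png",cv2.resize(c["image"][:,:,::-1][90:320,150:450],(800,600)))
    Z=P[...,2];im=c["image"].astype(int)
    blue=(im[...,2]>130)&(im[...,0]<60)&(im[...,2]-im[...,0]>100)
    m=(abs(P[...,0]-.405)<.12)&(abs(P[...,1]+.308)<.055)&(Z>.027)&(Z<.06)&~blue&(P[...,0]>.32)&(P[...,0]<.555)
    q=P[m][:,:2].astype(np.float32)
    if len(q)>10: print(n,len(q),cv2.minAreaRect(q),cv2.boxPoints(cv2.minAreaRect(q)))
    for l in ["meter_center","meter_head","cradle","cradle_stop"]:
        for r in spot_point(l,c)[:2]:
            u,v=r["at"][0]*512,r["at"][1]*384
            print(l,round(r["p"],2),unproj(c,u,v,plane={"meter_center":.021,"meter_head":.021,"cradle":0,"cradle_stop":.021}[l]))
    np.savez(f"{n}4.npz",P=P,im=c["image"])
print(get_obs()["ee_pos"])
E
```

```text
side 737 ((0.4288312792778015, -0.3082253336906433), (0.1086566299200058, 0.18814608454704285), 89.88272857666016) [[ 0.335 -0.362]
 [ 0.523 -0.363]
 [ 0.523 -0.254]
 [ 0.335 -0.254]]
meter_center 0.89 [ 0.408 -0.314  0.021]
meter_head 0.82 [ 0.486 -0.314  0.021]
cradle 0.9 [ 0.494 -0.313  0.   ]
cradle_stop 0.96 [ 0.561 -0.3    0.021]
top 1078 ((0.42903047800064087, -0.3093167543411255), (0.1898338794708252, 0.10694336891174316), 1.480704665184021) [[ 0.333 -0.258]
 [ 0.336 -0.365]
 [ 0.525 -0.36 ]
 [ 0.523 -0.253]]
meter_center 0.92 [ 0.401 -0.314  0.021]
meter_head 0.84 [ 0.487 -0.306  0.021]
cradle 0.58 [ 0.49  -0.301  0.   ]
cradle_stop 0.62 [ 0.557 -0.302  0.021]
[ 0.294 -0.312  0.11 ]
```

View pics/side4.png

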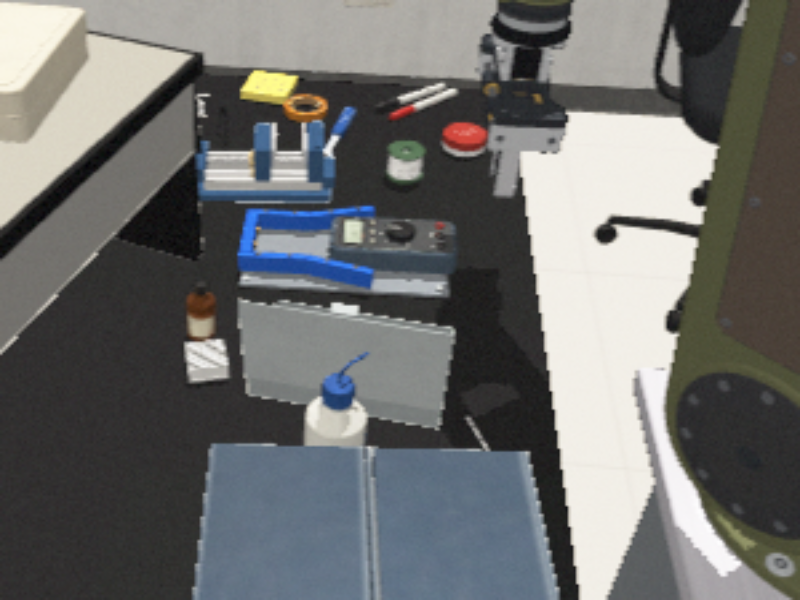

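Call:
{"method": "jog_arm", "body": {"rows": [[[0, 0, 0.02], 0, 0.03], [[0, 0, 0.025], 0, 0.03], [[0, 0, 0.025], 0, 0.03], [[0, 0, 0.02], 0, 0.03], [[0, 0, 0.007], 0, 0.03], [[0, 0, 0], 0, 0.03], [[0, 0, 0], 0, 0.03]]}}

```text
time_s: 15.78
ee_pos: [0.2944, -0.312, 0.014]
eef_rot: [-3.141, 0.0, -3.113]
force: [0.4, -0.1, 0.3]
grip_width: 0.0294
grip_force: 0.0
```

Call:
{"method": "jog_arm", "body": {"rows": [[[-0.007, 0, 0], 0, 0.03], [[-0.007, 0, 0], 0, 0.03], [[-0.005, 0, 0], 0, 0.03], [[-0.005, 0, 0], 0, 0.03], [[-0.005, 0, 0], 0, 0.03], [[-0.005, 0, 0], 0, 0.03], [[-0.005, 0, 0], 0, 0.03], [[-0.005, 0, 0], 0, 0.03], [[0, 0, 0], 0, 0.03]]}}

```text
time_s: 16.53
ee_pos: [0.339, -0.3106, 0.0134]
eef_rot: [-3.141, 0.0, -3.113]
force: [0.2, -0.1, 0.7]
grip_width: 0.0298
grip_force: 0.0
```

Call:
{"method": "jog_arm", "body": {"rows": [[[-0.005, 0, 0], 0, 0.03], [[-0.005, 0, 0], 0, 0.03], [[-0.005, 0, 0], 0, 0.03], [[-0.005, 0, 0], 0, 0.03], [[-0.005, 0, 0], 0, 0.03], [[-0.005, 0, 0], 0, 0.03], [[-0.005, 0, 0], 0, 0.03], [[-0.005, 0, 0], 0, 0.03]]}}

```text
time_s: 17.2
ee_pos: [0.3787, -0.3094, 0.0134]
eef_rot: [3.142, -0.0, -3.113]
force: [-2.1, -0.6, -1.2]
grip_width: 0.0302
grip_force: 0.6
```

Call:
{"method": "jog_arm", "body": {"rows": [[[-0.004, 0, 0], 0, 0.03], [[-0.004, 0, 0], 0, 0.03], [[-0.004, 0, 0], 0, 0.03]]}}

```text
time_s: 17.45
ee_pos: [0.3905, -0.3091, 0.0134]
eef_rot: [3.142, -0.0, -3.113]
force: [-1.2, 0.4, -0.3]
grip_width: 0.0299
grip_force: 0.7
```

Call:
{"method": "jog_arm", "body": {"rows": [[[-0.003, 0, 0], 0, 0.03], [[-0.003, 0, 0], 0, 0.03], [[-0.003, 0, 0], 0, 0.03], [[-0.002, 0, 0], 0, 0.03]]}}

```text
time_s: 17.78
ee_pos: [0.4015, -0.3088, 0.0135]
eef_rot: [-3.142, 0.0, -3.113]
force: [-2.6, -0.2, 0.5]
grip_width: 0.0299
grip_force: 1.2
```

```bash
python3 - <<'E'
from h import *
np.set_printoptions(precision=3,suppress=True)
c=camera("side");cv2.imwrite("pics/side5.png",cv2.resize(c["image"][:,:,::-1][150:225,220:320],(800,600)))
o=get_obs();print(o["ee_pos"],o["force"])
E
```

```text
[ 0.402 -0.309  0.013] [0.695 0.024 0.734]
```

View pics/side5.png

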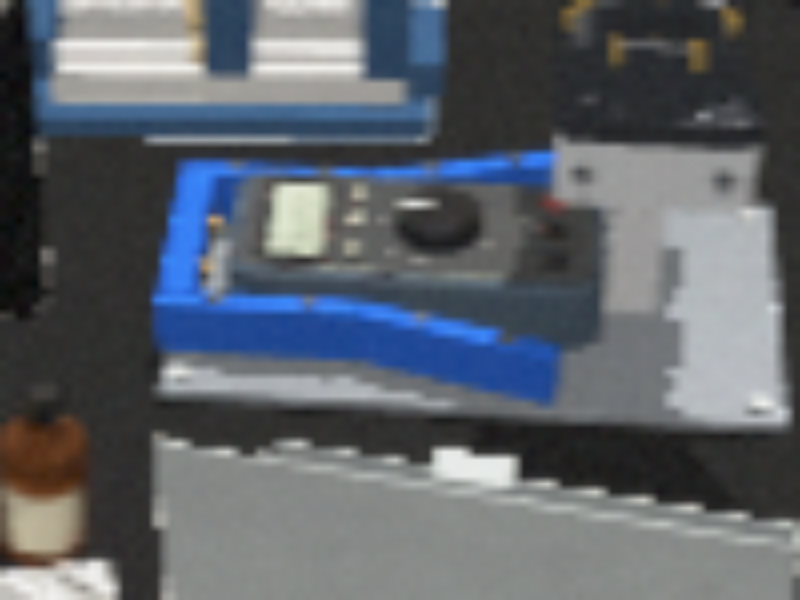

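The meter has entered the parallel rails, with about 10 mm left to the stop (gap at x≈200–230 in the crop).

Call:
{"method": "jog_arm", "body": {"rows": [[[-0.002, 0, 0], 0, 0.03], [[-0.002, 0, 0], 0, 0.03], [[-0.002, 0, 0], 0, 0.03]]}}

```text
time_s: 18.08
ee_pos: [0.4073, -0.3086, 0.0135]
eef_rot: [-3.142, 0.0, -3.113]
force: [-2.7, 1.2, 0.7]
grip_width: 0.0297
grip_force: 1.2
```

Call:
{"method": "jog_arm", "body": {"rows": [[[-0.002, 0, 0], 0, 0.03]]}}

```text
time_s: 18.17
ee_pos: [0.4093, -0.3086, 0.0135]
eef_rot: [3.142, -0.0, -3.114]
force: [-3.2, 0.0, 1.4]
grip_width: 0.0296
grip_force: 1.3
```

Call:
{"method": "jog_arm", "body": {"rows": [[[-0.002, 0, 0], 0, 0.03]]}}

```text
time_s: 18.25
ee_pos: [0.4103, -0.3085, 0.0135]
eef_rot: [3.141, -0.003, -3.113]
force: [-26.4, -3.1, 17.6]
grip_width: 0.0299
grip_force: 13.3
```

Call:
{"method": "jog_arm", "body": {"rows": [[[0, 0, 0], 0, 0.03], [[0, 0, 0], 0, 0.03], [[0.005, 0, 0], 0, 0.03], [[0.02, 0, 0], 0, 0.03], [[0.025, 0, 0], 0, 0.03], [[0.025, 0, -0.01], 0, 0.03], [[0, 0, -0.025], 0, 0.03], [[0, 0, -0.025], 0, 0.03], [[0, 0, -0.025], 0, 0.03], [[0, 0, -0.025], 0, 0.03], [[0, 0, 0], 0, 0.03], [[0, 0, 0], 0, 0.03]]}}

```text
time_s: 19.25
ee_pos: [0.3368, -0.311, 0.1244]
eef_rot: [-3.139, 0.002, -3.113]
force: [0.4, -0.6, -1.1]
grip_width: 0.0301
grip_force: 0.0
```

```bash
python3 - <<'E'
from h import *
np.set_printoptions(precision=3,suppress=True)
a=camera("side");b=camera("top")
for c in (a,b):
    for l in ["meter_center","meter_head","cradle_stop","cradle"]:
        for r in spot_point(l,c)[:1]:
            u,v=r["at"][0]*512,r["at"][1]*384
            print(l,round(r["p"],2),unproj(c,u,v,plane=0 if l=="cradle" else .021))
f=lambda im,s:cv2.resize(im[s][:,:,::-1],(400,500))
cv2.imwrite("pics/fin.png",np.hstack([f(a["image"],np.s_[150:225,230:310]),f(b["image"],np.s_[175:275,255:335])]))
print(get_obs()["ee_pos"],get_obs()["force"])
E
```

```text
meter_head 0.58 [ 0.562 -0.301  0.021]
cradle_stop 0.72 [ 0.571 -0.319  0.021]
cradle 0.9 [ 0.489 -0.31   0.   ]
meter_center 0.79 [ 0.48  -0.31   0.021]
meter_head 0.83 [ 0.559 -0.299  0.021]
cradle_stop 0.73 [ 0.565 -0.312  0.021]
cradle 0.75 [ 0.488 -0.305  0.   ]
[ 0.336 -0.31   0.123] [1.164 1.009 0.064]
```

View pics/fin.png

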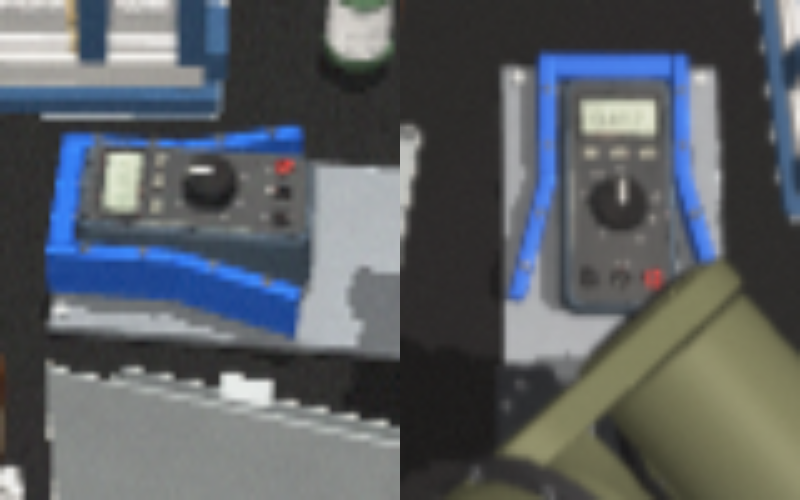

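The meter sits against the stop, face up and straight between the rails, with the gripper clear of it. I'll hand the job in.

```bash
python3 -c "
from station import *
print(hand_in())"
```

```text
the job is handed in; nothing more can be done
None
```

The multimeter is face up in the cradle, pushed home against the stop between the rails, released with the gripper clear; the job was handed in at about 19 s. I saw no contact with the bottles, solder reel, heat sink or parts case, but did not re-measure them.

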